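# Clamp a bush in the draw-latch V-clamp

## Task

The plastic bush lying in the open V-clamp has to be held for deburring its ends. Hook the clamp's U-bolt over the keeper on the sliding jaw, then throw the handle lever over centre and press it down flat, so that the jaws grip the bush and the clamp stays shut by itself. Leave the bush lying across the jaws and do not push about the spare bushes, the deburring tool or the grease tin.

Things in the scene. Friction and masses are not known exactly. Their poses are not given: they have to be found in the camera images.
- clamp: Bench clamp, screwed down: aluminium base 207 x 116 x 12 mm (x -115 to +92 mm), grey fixed V-jaw (60 mm wide, top at 64 mm) carrying a steel draw latch. Origin on the table between the jaws; +x (level) points from the handle end over the bush to the sliding jaw, +y along the bush, z up. The latch works in the plane y = 0. Yaw up to 0.45 rad from the world's.
- lever_pivot (a point): Axis of the handle lever (parallel to the clamp's y), 80 mm above the table, at x = -32 mm of the clamp.
- lever (a joint): Handle angle, rad: 0 flat on its stop, pointing to the clamp's -x; 1.57 upright; 2.3 leaning toward the sliding jaw, on its stop. Channel with black grip, 24 wide, 13 thick, reaching 81 mm from the pivot. Stays where left (0.08 N m). With the loop hooked and taut a spring resists below about 1.05 rad (up to 7 N at the grip) until dead centre at 0.2 rad; then it snaps to 0.
- lever_press (a point): Middle of the grip's outer face: 62 mm from the pivot along the lever, 6.5 mm off its centre line, on the side that faces the sliding jaw when the lever is upright and faces up when it is flat.
- trunnion (a joint): U-bolt angle relative to the lever, rad: 0 as latched, negative as they fold apart; pitch of the U-bolt above level = -(trunnion + lever). Pivot friction (0.03 N m) holds it as left, so it swings up with the closing lever unless drawn in under the keeper's nose. Pivot on the lever, 18 mm from the lever's axis: a lever swung to the sliding jaw lets it reach further; pulling it swings the lever.
- crossbar (a point): Middle of the crossbar at the U-bolt's free end, 87 mm from its pivot on the lever. Round 5 mm rod; two straight legs along this point's x (x points from pivot to crossbar), 41 mm over the legs, 31 mm clear between; y along the crossbar. The legs slide up to 8 mm out through the pivot against stiff springs (30 N/mm).
- jaw (a joint): Gap of the sliding V-jaw, m: 0 = both jaws touch the bush, positive = moved open toward the clamp's +x. Slides with about 1.5 N friction, 0.55 kg; the jaw is 56 mm wide with its top 54 mm above the table, and the keeper stands on it.
- keeper_seat (a point): Middle of the crossbar when hooked, 77 mm above the table; moves with the jaw, axes as the clamp's. Keeper: steel hook 24 mm wide, upright face 2.5 mm to -x of here, nose 7 to 11 mm above reaching 3.5 mm to +x, ledge 7 mm below. The crossbar must pass over the nose (axis 14 mm or more above), go 6 mm or more to +x, come down here and be drawn to -x under the nose.
- bush: Black plastic bush, cylinder of 45 mm diameter and 88 mm length, lying loose across the clamp between the V-jaws. Origin at the middle of its end face on the clamp's +y side; its z axis runs along the bush, toward the clamp's -y.
- spare_bush_1: Spare black bush standing on the table, 45 mm diameter, 90 mm tall; origin under its centre. Leave alone.
- spare_bush_2: Spare black bush standing on the table, 45 mm diameter, 88 mm tall; origin under its centre. Leave alone.
- deburr_tool: Deburring hand tool, 126 mm long and 26 mm thick, lying on the table beside the clamp; origin under its middle. Leave alone.
- grease_tin: Round grease tin, 67 mm diameter, 36 mm high; origin under its centre. Leave alone.
There are look-alikes about, which are no part of the job. There is more than one size of the clamp; the one meant has the size given above.

How it is judged (in metres and radians):
On the way:
1. the U-bolt's crossbar is behind and below the nose of the keeper, with the lever still raised (x of crossbar in the frame of keeper_seat between -0.006 and 0.014 m and z of crossbar in the frame of keeper_seat between -0.008 and 0.008 m and value of joint lever above 0.6 rad), for 0.2 s.
At the end, for the whole second after the job is handed in: The lever lies flat (within 0.08 rad of its stop), the crossbar sits in the keeper under its nose (within 5 mm along, 8 mm in height), the jaw presses on the bush with over 25 N, the bush lies across the jaws (0.1 rad, 20 mm along its length), all at rest and released (value of joint lever below 0.08 rad and x of crossbar in the frame of keeper_seat between -0.006 and 0.005 m and z of crossbar in the frame of keeper_seat between -0.008 and 0.008 m and contact force between jaw and bush above 25 N and angle between the z axis of bush and the y axis of clamp, either way round below 0.1 rad and y of bush in the frame of clamp between 0.024 and 0.064 m and linear speed of bush below 0.02 m/s and velocity of joint lever below 0.1 rad/s); the robot touches nothing.
It fails at once if a bystander (spare bush, deburring tool or grease tin) is pushed more than 30 mm (distance of any of spare_bush_1, spare_bush_2, deburr_tool, grease_tin from where it was at the start of the episode above 0.03 m).
It also fails if it takes over 45 s, if anything falls off the work surface, if the arm or the gripper's body presses on something with over 40 N, if the wrist force passes 120 N, or if a joint passes its speed limit or range.

## Robot

A 6-joint arm with a two-finger parallel gripper is mounted at the origin on the work surface; the furniture and walls round the work are solid. World frame = base frame: x ahead of the robot, y to its left, z up, the work surface at z = 0. Lengths are in mm, angles in rad, forces in N, time in s.
With the tool pointing down it reaches from about 300 to 875 mm from the base axis. Payload 6.4 kg.
Tool frame: the origin (TCP) lies on the front face of the gripper's body, between the roots of the fingers; the fingertips stand 73 mm ahead of it and the grasp point (between the pads) lies 54 mm ahead of it; z points along the fingers, y is the line along which they close (so a half turn about z gives the same grasp; the last joint's range is limited). The gripper opens to 85 mm and grips with 20 to 120 N. Pads are 22 mm wide; open, the fingers measure 114 mm over their backs; the gripper's body (76 mm by 85 mm) begins 54 mm behind the grasp point. The pads swing forward as they close: fully open they stand 13 mm farther back than shut.
Start: joints at [-1.342, 0.181, 1.607, -0, 1.354, -0.206], TCP at [242.224, -521.507, 303.888] pointing down, gripper open.
Joint ranges: [-2.99, 2.99], [-0.89, 2.07], [0.3, 2.58], [-1.14, 4.28], [0, 2.63], [-3.12, 3.12]. Speed limits (rad/s): [2.57, 2.57, 3.01, 3.14, 3.14, 3.14].

## Interface

Orientations are given as a unit quaternion [w, x, y, z].
In Python, from plant import arm gives the robot as it stands. The module is installed in compiled form; this text tells all that it offers.
- The arm moves only by the shell command python3 -m jog 'ROWS' [OPENING] [FORCE]. ROWS is JSON, one flat list of numbers, 4 for each row, row after row: the shift along the tool's x, y, z in mm, then the turn about the tool's z in degrees. In form: [x, y, z, turn, x, y, z, turn, ...]. A call has 1 to 12 rows; each row shifts and turns the commanded pose from where the row before left it, along the tool's axes as they then stand; what a row does not reach is not made up. A row lasts 1/10 s, in which the tool goes at most 50 mm and 8.59 degrees, less where a joint would pass 70% of its speed; a pose out of reach is approached as far as the arm can. A call is refused whole if a number of a shift passes 50 or a number of a turn 8.59, either way. A call with a gripper value outside its range is refused whole. OPENING is the closure, from -1 (fully open) to 1 (shut), set as the call begins (- or left out, the last holds). The fingers move at their own pace and stop on an object; FORCE is the grip in N (left out, the last holds). Time passes only in rows, so rows that do not move let the fingers close. It gives the time, the measured TCP pose, the force, the opening and the grip force at its end, in the units of the state.
- arm.read_state(): the state, without advancing time (a new reading comes with each control period).
- arm.read_camera(name): name is "side" or "top"; returns a dict with "frame" (384x512x3 uint8, red, green, blue), "fx", "fy", "cx", "cy" (pixels), "camera_from_world" (4x4, takes a point from world to camera coordinates). Camera axes: x right, y up, looking along -z (the intrinsics and any distortion apply to the point x, -y, -z); pixel columns grow to the right and rows downward; lengths in mm; the calibration is good to about 2 mm. A picture is of the moment at which its call begins. There is no depth.
- arm.job_done(): hands the job in; it is judged then, once.
The state is a dict: "clock": time; "q": joint angles; "joint_velocities": joint speeds; "joint_torque": joint torques, N m; "eef_pos": TCP position; "tool_rot": TCP orientation; "wrist_force": force on the tool from outside, world axes, zero at the start; "wrist_torque": the same for the moment, N m; "grip_width": opening from 0.0 (shut) to 1.0 (fully open); "gripper_force": force on a finger pad.
Only numpy, scipy, OpenCV 4.12 (cv2) and the standard library are available. Lean on these libraries where they do the work, as an engineer would, in place of code of your own. Each camera call takes 0.05 s, during which the arm holds its last target. There are 200 camera calls.

## Working session

There is one attempt and no reset: what is moved stays moved. The work goes in short steps, Python scripts to look and compute and a shell command to move; the robot and the scene stay as the last step left them, time stands still between calls to the robot, and variables do not carry over. Pictures are saved under pics/ and viewed, at most 11 in all, crops included, and the job is handed in when it is done.

```bash
mkdir -p pics; cat > h.py <<'E'
import numpy as np, cv2
from plant import arm
def cam(n):
    c=arm.read_camera(n); return c
def proj(c,P):
    P=np.atleast_2d(P).astype(float); M=np.array(c["camera_from_world"])
    p=(M@np.c_[P,np.ones(len(P))].T).T
    return np.c_[c["cx"]+c["fx"]*p[:,0]/-p[:,2], c["cy"]+c["fy"]*(-p[:,1])/-p[:,2]]
def ray(c,u,v):
    M=np.array(c["camera_from_world"]); R=M[:3,:3]; o=-R.T@M[:3,3]
    d=R.T@np.array([(u-c["cx"])/c["fx"],-(v-c["cy"])/c["fy"],-1]); return o,d/np.linalg.norm(d)
def onz(c,u,v,z):
    o,d=ray(c,u,v); return o+d*(z-o[2])/d[2]
def tri(c1,p1,c2,p2):
    o1,d1=ray(c1,*p1);o2,d2=ray(c2,*p2)
    s=np.linalg.lstsq(np.c_[d1,-d2],o2-o1,rcond=None)[0]
    a=o1+s[0]*d1;b=o2+s[1]*d2
    return (a+b)/2,np.linalg.norm(a-b)
def save(n,f,crop=None,k=1):
    if crop: x0,y0,x1,y1=crop; f=f[y0:y1,x0:x1]
    f=cv2.resize(f,None,fx=k,fy=k,interpolation=cv2.INTER_CUBIC)
    cv2.imwrite("pics/"+n+".png",f[:,:,::-1]); return f
E
python3 - <<'E'
from h import *
a=cam("top");b=cam("side")
f=np.vstack([a["frame"],b["frame"]]); f=np.hstack([a["frame"],b["frame"]])
save("both",f,k=0.78)
for c in(a,b):
    print(c.keys(),c["fx"],c["fy"],c["cx"],c["cy"]);o,d=ray(c,c["cx"],c["cy"]);print(o,d)
np.savez("c.npz",a=a["frame"],b=b["frame"])
save("top0",a["frame"],k=1.5);save("side0",b["frame"],k=1.5)
print(arm.read_state())
E
```

```text
dict_keys(['frame', 'fx', 'fy', 'cx', 'cy', 'camera_from_world']) 362.27776821759267 362.27776821759267 257.0188940584774 187.82136709494227
[445.04812285 -85.83215508 979.43841352] [ 1.05233484e-01 -6.78333318e-04 -9.94447311e-01]
dict_keys(['frame', 'fx', 'fy', 'cx', 'cy', 'camera_from_world']) 425.97218310434636 425.97218310434636 258.913742329425 192.35312114654118
[578.13562545 752.85366572 688.11911481] [-0.03492517 -0.81280591 -0.5814867 ]
{'clock': 0.1, 'q': array([-1.34228647e+00,  1.81481071e-01,  1.60791376e+00,  1.82105992e-05,
        1.35381117e+00, -2.06306017e-01]), 'joint_velocities': array([ 0.00039143,  0.00090644, -0.0018262 ,  0.00025133, -0.00061609,
       -0.00083804]), 'joint_torque': array([ 1.61620446e-04, -4.45876336e+01, -3.52236879e+01, -3.61255225e-04,
        4.20495504e-03, -2.41981394e-05]), 'eef_pos': array([ 242.14190746, -521.10072406,  303.06332428]), 'tool_rot': array([-8.06721477e-04,  9.76459941e-01,  2.15697315e-01, -6.57737296e-08]), 'wrist_force': array([-1.17997352,  0.65772749, -1.14510784]), 'wrist_torque': array([-0.03732301,  0.03787953,  0.01824341]), 'gripper_force': 0.0, 'grip_width': 1.0002162026212291}
```

View pics/top0.png

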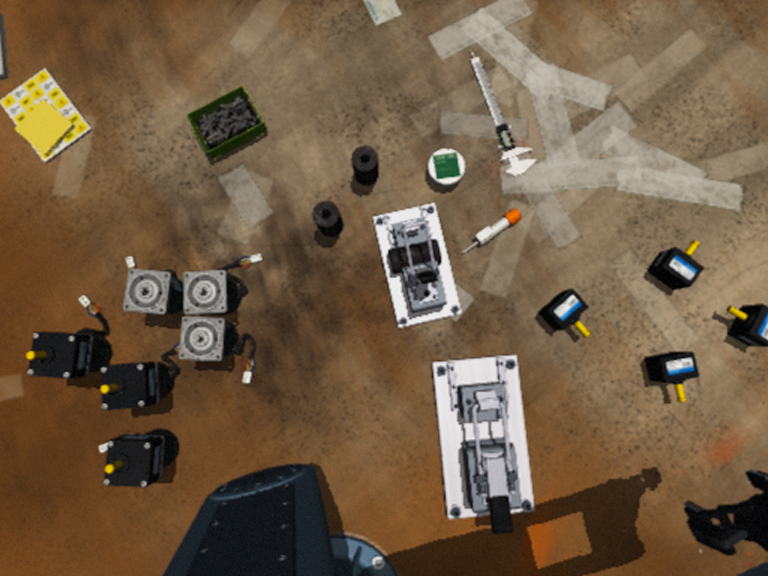

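View pics/side0.png

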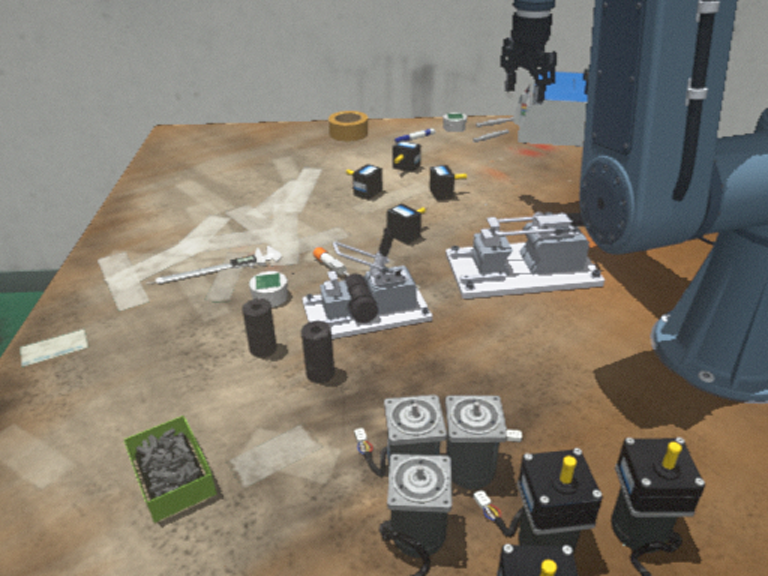

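Candidates for the clamp (1.5x pixels): the small clamp with the bush, top (415,265) / side (368,295), and the larger empty closed one, top (483,437) / side (525,255). The bush and the 207 mm size point to the small one. Its lever is raised and the U-bolt leans up. I'll check with a close crop and the plate size.

```bash
python3 - <<'E'
from h import *
a=cam("top");b=cam("side")
f=a["frame"][125:230,235:320];g=b["frame"][150:235,195:295]
f=cv2.resize(f,(425,525),interpolation=cv2.INTER_CUBIC)  # x5
t=cv2.resize(g,(370,315),interpolation=cv2.INTER_CUBIC)
cv2.imwrite("pics/crop1.png",np.hstack([f,np.vstack([t,np.zeros((210,370,3),np.uint8)])])[:,:,::-1])
save("crop2",b["frame"],(195,150,295,235),6)
# plate
for n,c,roi in(("top",a,(240,130,312,222)),("top",a,(280,230,365,350))):
    x0,y0,x1,y1=roi;F=c["frame"][y0:y1,x0:x1].astype(int)
    m=((F.min(2)>150)).astype(np.uint8)
    n_,l,s,_=cv2.connectedComponentsWithStats(m); 
    k=np.argwhere(m)[:,::-1]; k=k[np.isin(l[k[:,1],k[:,0]],[i for i in range(1,n_) if s[i,4]>15])]
    r=cv2.minAreaRect(k.astype(np.float32)+[x0,y0] if 0 else (k+[x0,y0]).astype(np.float32))
    P=cv2.boxPoints(r); W=np.array([onz(c,u,v,12) for u,v in P]); print(P.round(1).tolist(),W.round(1).tolist(),np.linalg.norm(W-np.roll(W,1,0),axis=1))
E
```

```text
[[247.89999389648438, 144.10000610351562], [290.20001220703125, 134.1999969482422], [307.6000061035156, 208.60000610351562], [265.3999938964844, 218.5]] [[667.3, -62.6, 12.0], [694.0, -178.0, 12.0], [490.6, -221.1, 12.0], [465.1, -108.1, 12.0]] [207.24652846 118.44883784 207.87118255 115.88591276]
[[287.8999938964844, 241.10000610351562], [345.29998779296875, 235.3000030517578], [355.8999938964844, 339.5], [298.3999938964844, 345.3999938964844]] [[405.1, -167.0, 12.0], [419.3, -319.4, 12.0], [153.3, -337.8, 12.0], [139.9, -189.9, 12.0]] [266.17871283 152.99075093 266.67690887 148.52660883]
```

View pics/crop1.png

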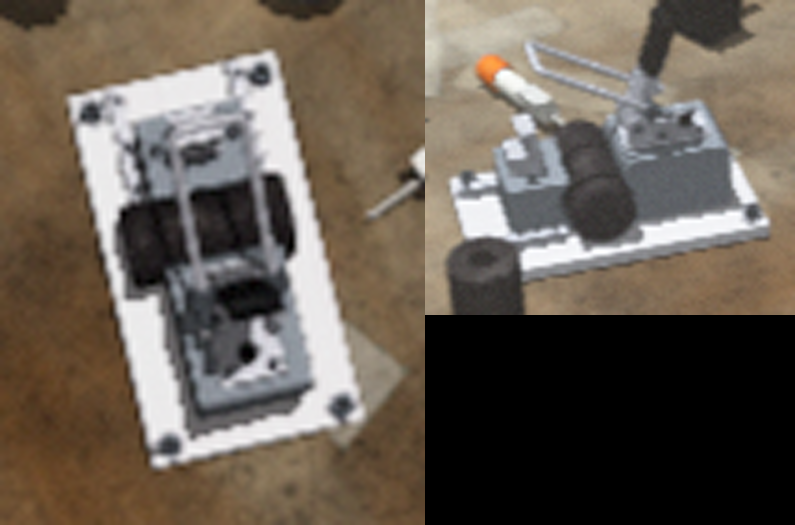

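View pics/crop2.png

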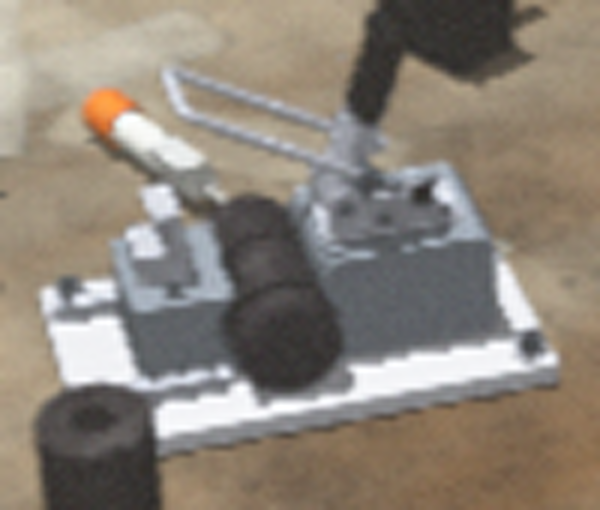

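The crops show the right clamp (plate 207 x 116 mm). The keeper is at crop2 (165,215), the raised U-bolt crossbar at about (177,93), and the black lever is near upright at (375,70). Next I fix the frame, crossbar and lever.

```bash
cat >> h.py <<'E'
yaw=0.215; O=np.array([590.5,-140.0,0.])
C=np.array([[np.cos(yaw),-np.sin(yaw),0],[np.sin(yaw),np.cos(yaw),0],[0,0,1]])
def w(p): return O+C@np.array(p,float)
def cl(P): return C.T@(np.array(P)-O)
def pl(c,u,v):  # ray onto clamp plane y=0
    o,d=ray(c,u,v);n=C[:,1]; return cl(o+d*((O-o)@n)/(d@n))
E
python3 - <<'E'
from h import *
a=cam("top");b=cam("side")
np.set_printoptions(precision=1,suppress=True)
P,e=tri(a,(276.5,149.2),b,(224.4,165.6));print("crossbar",P,cl(P),e, "side on plane",pl(b,224.4,165.6))
q=lambda x,y:(195+x/6,150+y/6)
for n,x,y in(("keeper nose mid top",160,205),("leverpts",372,110),("",385,20),("",345,190)):print(n,pl(b,*q(x,y)))
print("top keeper/grip", [cl(onz(a,235+x/5,125+y/5,z)) for x,y,z in((250,297,155),(200,150,86))])
for L in(1.3,1.5,1.7):
  p=w([-32-81*np.cos(L),0,80+81*np.sin(L)]);print(L,proj(a,p),proj(b,p))
print(proj(a,w([-32,0,80])),proj(b,w([-32,0,80])))
p=w([0,44,22.5]);print("bush",proj(a,p),proj(b,p))
E
```

```text
crossbar [ 624.3 -132.9  138.8] [ 34.5  -0.3 138.8] 2.00026644777544 side on plane [ 33.6   0.  138.6]
keeper nose mid top [43.7  0.  85.7]
leverpts [-48.3   0.  116.2]
 [-54.4   0.  158.6]
 [-35.9   0.   78.2]
top keeper/grip [array([-51.9,   0.5, 155. ]), array([32.4,  1.1, 86. ])]
1.3 [[285.5 185. ]] [[258.9 153.6]]
1.5 [[284. 178.]] [[252.6 153.5]]
1.7 [[282.4 171.2]] [[246.1 154.6]]
[[281.1 180.1]] [[251.  181.3]]
bush [[260.9 174.8]] [[243.6 211.5]]
```

```bash
python3 -m jog '[0,0,0,6.3,0,0,0,6.3,30,-27,0,0,30,-27,0,0,30,-27,0,0,30,-27,0,0,30,-27,0,0,30,-27,0,0,30,-27,0,0,30,-27,0,0,30,-27,0,0,30,-27,0,0]' 1 20
cat > st.py <<'E'
from h import *
np.set_printoptions(precision=2,suppress=True)
s=arm.read_state();p=s["eef_pos"];q=s["tool_rot"]
ww,x,y,z=q;X=np.array([1-2*(y*y+z*z),2*(x*y+ww*z),2*(x*z-ww*y)])
print("t",s["clock"],"clampTCP",cl(p),"tool yaw-clamp",np.arctan2(X[1],X[0])-yaw,"F",C.T@s["wrist_force"],s["grip_width"],s["gripper_force"])
E
python3 st.py
```

```text
clock: 1.5
eef_pos: [478.5, -192.2, 304.1]
tool_rot: [0.0, 0.994, 0.107, 0.0]
wrist_force: [0.3, -0.3, 0.2]
grip_width: 0.003
gripper_force: 0.0
t 1.5 clampTCP [-120.56  -27.14  304.06] tool yaw-clamp -0.00011033935899648628 F [ 0.28 -0.37  0.15] 0.003455918093474449 0.0
```

```bash
python3 -m jog '[10,-13.5,10,0,10,-13.5,20,0,0,0,25,0,0,0,25,0,0,0,20,0,0,0,6,0,0,0,0,0]'
python3 - <<'E'
from h import *
a=cam("top");b=cam("side")
f=np.hstack([cv2.resize(a["frame"][110:230,220:330],None,fx=3.6,fy=3.6,interpolation=2),cv2.resize(b["frame"][110:230,195:295],None,fx=3.6,fy=3.6,interpolation=2)])
save("c3",f)
E
python3 st.py
```

```text
clock: 2.2
eef_pos: [491.1, -162.9, 197.2]
tool_rot: [-0.001, 0.994, 0.107, -0.001]
wrist_force: [0.3, -0.6, 0.9]
grip_width: 0.001
gripper_force: 0.0
t 2.3 clampTCP [-101.17   -1.95  198.9 ] tool yaw-clamp -0.00023067505180848769 F [-0.34  0.46 -0.35] 0.0004598730593703411 0.0
```

View pics/c3.png

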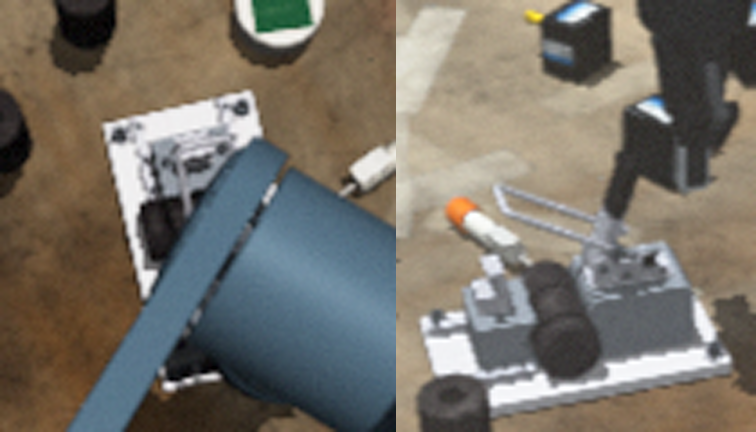

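The side view shows the closed fingers behind the lever (tips near (697,185) in the crop, lever top near (640,100)). Next I push the lever toward the sliding jaw.

```bash
python3 -m jog '[10,-1,0,0,10,-1,0,0,6,0,0,0,5,0,0,0,5,0,0,0,5,0,0,0,5,0,0,0,5,0,0,0,5,0,0,0,4,0,0,0,3,0,0,0,0,0,0,0]'
python3 st.py
python3 - <<'E'
from h import *
b=cam("side")
save("c4",b["frame"],(195,110,295,230),5)
E
```

```text
clock: 3.5
eef_pos: [553.0, -147.6, 197.8]
tool_rot: [-0.0, 0.994, 0.107, 0.0]
wrist_force: [-0.5, -0.8, 0.3]
grip_width: 0.002
gripper_force: 0.0
t 3.5 clampTCP [-38.22   0.57 197.78] tool yaw-clamp 0.00010088038358824214 F [-0.61 -0.67  0.31] 0.0015711226228131453 0.0
```

View pics/c4.png

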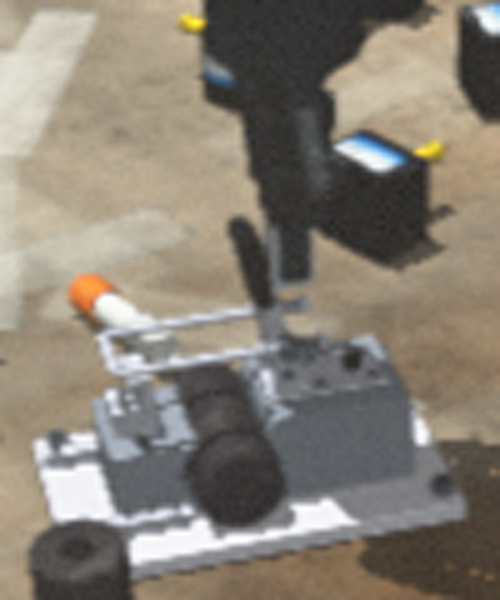

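The lever now leans toward the jaw (tip at crop (240,222)) and the U-bolt lies nearly level, with its crossbar mid at about (110,356), over or beyond the keeper at about (130,390).

```bash
python3 - <<'E'
from h import *
np.set_printoptions(precision=1,suppress=True)
b=cam("side")
q=lambda x,y:(195+x/5,110+y/5)
for n,x,y in(("cross",110.5,356),("leverroot",272,335),("levertip",240,222),("keeper",128,392)):print(n,pl(b,*q(x,y)))
for p in([58,0,91],[43,-12,86],[43,12,86],[46,0,84]):print(p,(proj(b,w(p))-[195,110])*5)
# near & far ends of crossbar
for y,(u,v) in((18,(117,372)),(-18,(104,340))):
    o,d=ray(b,*q(u,v));n=C[:,1];t=((w([0,y,0])-o)@n)/(d@n);print(y,cl(o+d*t))
E
```

```text
cross [54.6 -0.  96.7]
leverroot [-28.1  -0.   93.9]
levertip [-13.8   0.  162.3]
keeper [47.2  0.  73.4]
[58, 0, 91] [[104.5 366.5]]
[43, -12, 86] [[130.1 357.2]]
[43, 12, 86] [[139.4 383.2]]
[46, 0, 84] [[129.1 374.3]]
18 [54.6 18.  98.9]
-18 [ 54.6 -18.   94.7]
```

```bash
python3 -m jog '[-12,0,0,0,0,0,-20,0,0,0,-35,0,20,0,0,0,35,0,0,0,30,0,0,0,15,0,0,0,0,0,0,0]' 
python3 -m jog '[0,0,0,0,0,0,0,0,0,0,5,0,0,0,15,0,0,0,20,0,0,0,20,0,0,0,15,0,0,0,10,0,0,0,0,0,0,0,0,0]' -1
python3 st.py
```

```text
clock: 4.4
eef_pos: [639.2, -128.8, 252.7]
tool_rot: [0.0, 0.994, 0.108, 0.0]
wrist_force: [0.8, 0.7, -0.2]
grip_width: -0.004
gripper_force: 0.0
clock: 5.4
eef_pos: [638.8, -129.1, 168.1]
tool_rot: [0.0, 0.994, 0.107, 0.0]
wrist_force: [-0.1, -0.2, 0.3]
grip_width: 0.996
gripper_force: 0.0
t 5.4 clampTCP [ 49.57   0.37 168.12] tool yaw-clamp -0.00013672848820803218 F [-0.14 -0.15  0.33] 0.9964299931958681 0.0
```

```bash
python3 -m jog '[0,0,9,0,0,0,9,0,0,0,0,0]'
python3 -m jog '[0,0,0,0,0,0,0,0,0,0,0,0,0,0,0,0,0,0,0,0,0,0,0,0]' 1 25
python3 st.py
python3 - <<'E'
from h import *
b=cam("side")
save("c5",b["frame"],(195,110,295,230),5)
E
```

```text
clock: 5.7
eef_pos: [637.8, -128.6, 148.3]
tool_rot: [-0.001, 0.994, 0.107, -0.001]
wrist_force: [-1.2, 0.7, 0.3]
grip_width: 1.0
gripper_force: 0.0
clock: 6.3
eef_pos: [638.9, -129.1, 150.2]
tool_rot: [0.0, 0.994, 0.107, 0.0]
wrist_force: [0.1, -0.5, -0.2]
grip_width: 0.457
gripper_force: 25.1
t 6.3 clampTCP [ 49.58   0.38 150.16] tool yaw-clamp -0.00010754020383774154 F [ 0.02 -0.55 -0.16] 0.4568459370084964 25.128343999385834
```

View pics/c5.png

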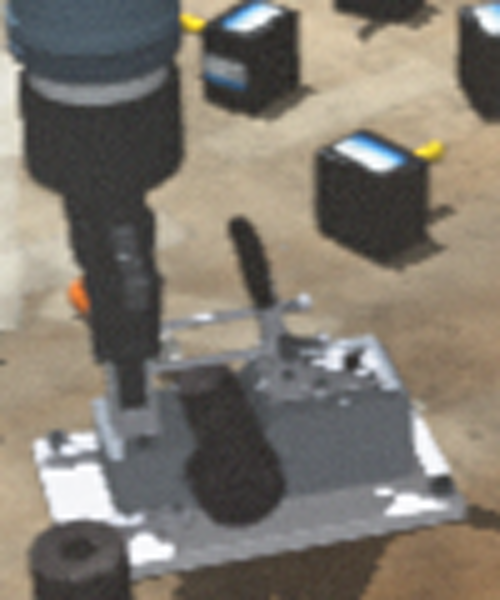

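The fingers hold both legs (opening 39 mm, grip 25 N) and the tips, at crop (135,435), are still above the jaw. Next I lower the crossbar behind the nose.

```bash
python3 -m jog '[0.5,0,4,0,0.5,0,4,0,0,0,4,0,0,0,4,0,0,0,3,0,0,0,0,0,0,0,0,0]'
python3 st.py
```

```text
clock: 7.05
eef_pos: [639.6, -128.8, 130.7]
tool_rot: [-0.0, 0.994, 0.107, -0.0]
wrist_force: [-0.7, -0.2, 0.9]
grip_width: 0.462
gripper_force: 25.0
t 7.05 clampTCP [ 50.4    0.49 130.73] tool yaw-clamp -0.00019001784179031866 F [-0.78 -0.07  0.92] 0.4622097814173214 25.007660686969757
```

```bash
python3 -m jog '[-2,0,0,0,-2,0,0,0,-2,0,0,0,-2,0,0,0,-1,0,0,0,0,0,0,0]'
python3 st.py
python3 -m jog '[-1,0,0,0,-1,0,0,0,-1,0,0,0,0,0,0,0]'
python3 st.py
python3 - <<'E'
from h import *
b=cam("side")
save("c6",b["frame"],(195,110,295,230),5)
E
```

```text
clock: 7.65
eef_pos: [632.6, -130.4, 132.1]
tool_rot: [0.0, 0.994, 0.107, 0.003]
wrist_force: [5.4, 1.4, -0.0]
grip_width: 0.46
gripper_force: 25.2
t 7.65 clampTCP [ 43.17   0.4  132.05] tool yaw-clamp -0.00019314995385824596 F [ 5.53  0.21 -0.05] 0.4599082547931441 25.218466222286224
clock: 8.05
eef_pos: [629.9, -131.0, 132.1]
tool_rot: [0.0, 0.994, 0.107, 0.003]
wrist_force: [6.9, 0.3, -0.5]
grip_width: 0.46
gripper_force: 25.3
t 8.05 clampTCP [ 40.38   0.41 132.07] tool yaw-clamp -0.0001502749560961525 F [ 6.79 -1.2  -0.49] 0.4601100418197821 25.286850035190582
```

View pics/c6.png

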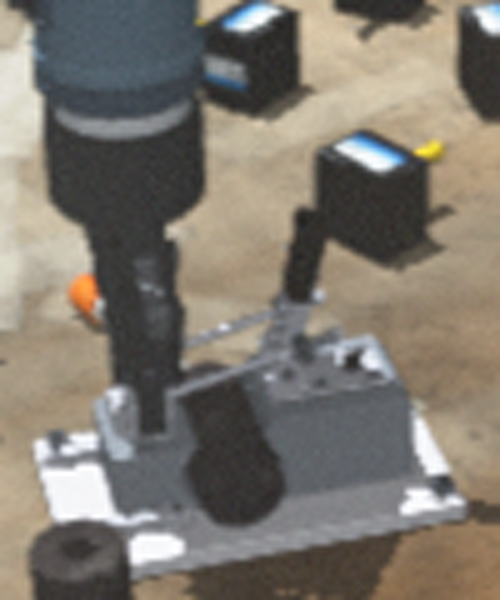

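The lever has swung back with the U-bolt (tip at crop (305,212)) and the legs slope down to the keeper. I keep drawing in, watching the force.

```bash
python3 -m jog '[-1,0,0,0,-1,0,0,0,-1,0,0,0,0,0,0,0]' | grep -E "pos|force"
python3 st.py
python3 -m jog '[-1,0,0,0,-1,0,0,0,0,0,0,0]'| grep -E "pos|force"
python3 st.py
```

```text
eef_pos: [627.1, -131.6, 132.1]
wrist_force: [7.4, 1.0, -1.5]
gripper_force: 25.4
t 8.5 clampTCP [ 37.56   0.38 132.08] tool yaw-clamp -0.00021319491706467408 F [ 7.45 -0.56 -1.48] 0.4621012016393721 25.36363184452057
eef_pos: [626.2, -131.8, 132.2]
wrist_force: [12.8, 3.4, -3.8]
gripper_force: 25.8
t 8.8 clampTCP [ 36.67   0.39 132.21] tool yaw-clamp -0.0004082797437241492 F [13.23  0.61 -3.79] 0.45774237396532247 25.847335159778595
```

```bash
python3 -m jog '[0,0,0,0,0,0,0,0,0,0,0,0,0,0,0,0,0,0,-5,0,0,0,-20,0,0,0,-30,0,0,0,-30,0,0,0,-35,0,0,0,0,0]' -1
python3 st.py
python3 - <<'E'
from h import *
b=cam("side")
save("c7",b["frame"],(195,135,295,225),6)
E
```

```text
clock: 9.8
eef_pos: [625.6, -133.4, 257.7]
tool_rot: [0.003, 0.994, 0.107, 0.005]
wrist_force: [0.2, -0.9, 0.3]
grip_width: 1.003
gripper_force: 0.0
t 9.8 clampTCP [ 35.67  -1.01 257.67] tool yaw-clamp -3.515171354692703e-05 F [ 0.04 -0.92  0.32] 1.0028344323661564 0.0
```

View pics/c7.png

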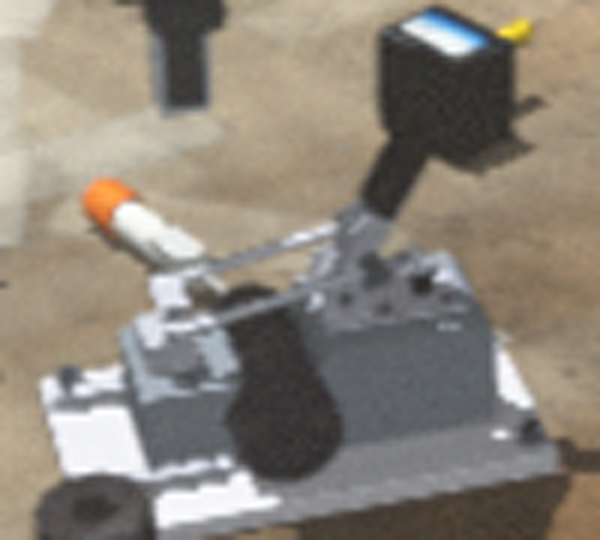

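The crossbar sits under the keeper's nose (crop (165,315)), with the lever raised at about 1.05 rad. Now I close the fingers and bring them to the +x side of the lever.

```bash
python3 -m jog '[-10,-1,0,0,-20,0,0,0,-20,0,0,0,-14,0,0,0,0,0,0,0,0,0,20,0,0,0,20,0,0,0,12,0,0,0,0,0]' 1 40
python3 st.py
python3 - <<'E'
from h import *
np.set_printoptions(precision=1,suppress=True)
b=cam("side")
q=lambda x,y:(195+x/6,135+y/6)
for p in((378,200),(408,140),(345,232),(165,318),(172,290)):print(pl(b,*q(*p)))
E
```

```text
clock: 10.75
eef_pos: [558.9, -144.3, 196.0]
tool_rot: [-0.001, 0.994, 0.107, -0.002]
wrist_force: [0.2, -0.2, -0.3]
grip_width: -0.004
gripper_force: 0.0
t 10.75 clampTCP [-31.78   2.57 196.04] tool yaw-clamp -5.066626649932737e-05 F [ 0.18 -0.28 -0.28] -0.004090836671238165 0.0
[-50.9   0.  115.7]
[-64.1   0.  142.7]
[-36.4  -0.  102.4]
[42.3  0.  73.7]
[38.5  0.  87.2]
```

```bash
python3 -m jog '[-10,0,0,0,-8,0,0,0,-5,0,3,0,-5,0,3,0,-4,0,4,0,-4,0,4,0,0,0,0,0]'
python3 st.py
python3 -m jog '[-3.5,0,5,0,-3.5,0,5,0,0,0,0,0]' | grep wrist_f
python3 st.py
```

```text
clock: 11.5
eef_pos: [526.2, -153.0, 186.7]
tool_rot: [0.001, 0.994, 0.107, 0.003]
wrist_force: [4.9, 2.5, 1.8]
grip_width: -0.0
gripper_force: 2.3
t 11.5 clampTCP [-65.55   1.06 186.66] tool yaw-clamp -0.0006278632982148202 F [5.33 1.41 1.79] -1.2573296101359789e-05 2.2775571327656507
wrist_force: [3.3, 1.2, 2.3]
t 11.8 clampTCP [-73.13   1.03 176.12] tool yaw-clamp -0.0004140128647121266 F [3.51 0.42 2.34] -0.0008310602738302472 1.4933830127120018
```

```bash
python3 -m jog '[-3,0,5,0,-2,0,5,0,-1,0,4,0,-1,0,4,0,0,0,3,0,0,0,0,0]' | grep wrist_f
python3 st.py
python3 - <<'E'
from h import *
b=cam("side")
save("c8",b["frame"],(195,135,295,225),6)
E
```

```text
wrist_force: [-15.9, 7.1, 37.3]
t 12.4 clampTCP [-81.13   1.7  157.21] tool yaw-clamp 0.0005749170844004392 F [-14.03  10.32  37.3 ] 0.001388914294623573 18.896087710600113
```

View pics/c8.png

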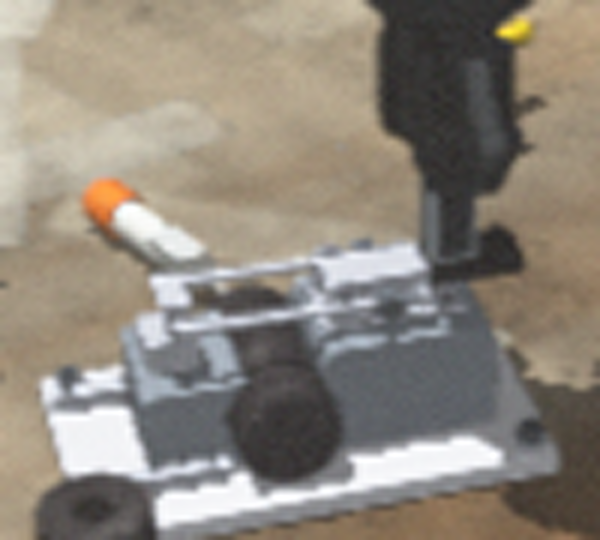

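The lever is flat at crop (475,260), the legs are level and hooked, and the contact force shows it is on its stop. I back off straight up and check.

```bash
python3 -m jog '[0,0,-10,0,0,0,-20,0,0,0,-30,0,0,0,-35,0,0,0,0,0,0,0,0,0]' | grep wrist_f
python3 st.py
python3 - <<'E'
from h import *
b=cam("side")
save("c9",b["frame"],(195,135,295,225),6)
E
```

```text
wrist_force: [1.0, -0.6, -0.5]
t 13.05 clampTCP [-80.73   1.43 248.97] tool yaw-clamp -0.00012999858278001097 F [ 0.81 -0.75 -0.5 ] -0.0006904229278610503 0.0
```

View pics/c9.png

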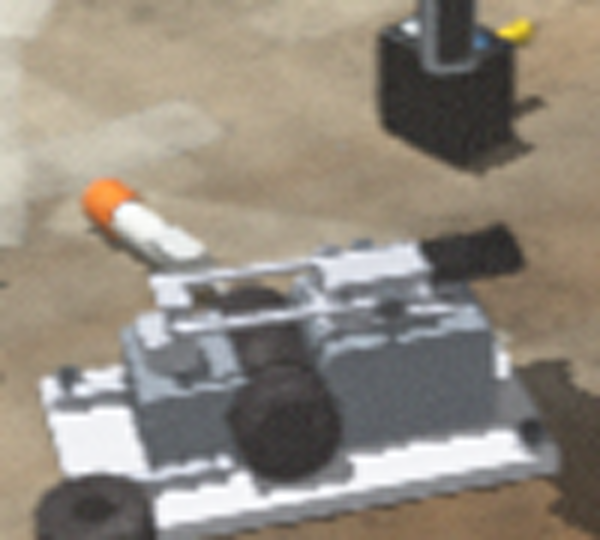

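The lever stays flat (crop (475,250)), the U-bolt is hooked at (165,310), the bush lies across the jaws at (285,400), and the arm is clear.

```bash
python3 -c "
from plant import arm
print(arm.job_done())"
```

```text
the job is handed in; nothing more can be done
None
```

I hooked the U-bolt over the keeper and pressed the lever flat; it stayed shut by itself with the bush lying across the jaws. I handed the job in at about 13 s; no verdict came back, and I couldn't measure the jaw force on the bush directly.

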